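# Nudge the tube carrier onto its locating pins

### The arm

A 6-joint arm with a two-finger parallel gripper is mounted at the origin on the work surface. World frame = base frame: x ahead of the robot, y to its left, z up, the work surface at z = 0. Lengths are in mm, angles in rad, forces in N, time in s.
With the tool pointing down it reaches from about 425 to 950 mm from the base axis. Payload 3.5 kg.
Tool frame: the origin (TCP) lies at the very end of the fingers, on their centre line; the grasp point (between the pads) lies bot.grip_depth behind it (bot.grip_depth is the distance from the TCP to the grasp point, in mm); z points along the fingers, y is the line along which they close (so a half turn about z gives the same grasp; the last joint's range is limited). The gripper opens to 85 mm and grips with 20 to 120 N. Pads are 22 mm wide; open, the fingers measure 114 mm over their backs; the gripper's body (76 mm by 85 mm) begins 54 mm behind the grasp point. The pads swing forward as they close: fully open they stand 13 mm farther back than shut.
Start: joints at [1.135, 0.286, 1.577, -0, 1.279, -0.15], TCP at [190.263, 647.616, 231.325] pointing down, gripper open.
Joint ranges: [-2.77, 2.77], [-0.9, 2.22], [0.21, 2.48], [-1.53, 4.67], [0.24, 2.81], [-2.84, 2.84]. Speed limits (rad/s): [2.79, 2.79, 3.14, 3.14, 3.14, 3.14].

### API

Orientations are given as a unit quaternion [x, y, z, w].
In Python, from station import bot gives the robot as it stands. The module is installed in compiled form; this text tells all that it offers.
- The arm moves only by the tool jog_arm, never from a script. Its argument "rows" is a list of rows, each a list of 7 numbers: the shift along the tool's x, y, z in units of 30 mm (1.0 is 30 mm), then the turn, a rotation vector about the tool's x, y, z in units of 5 degrees (1.0 is 5 degrees), then the opening, from -1 (shut) to 1 (fully open). In form: [[tx, ty, tz, rx, ry, rz, grip], ...]. A call has 1 to 10 rows; each row shifts and turns the commanded pose from where the row before left it, along the tool's axes as they then stand; what a row does not reach is not made up. A row lasts 1/12 s, in which the tool goes at most 41.7 mm and 7.16 degrees, less where a joint would pass 70% of its speed; a pose out of reach is approached as far as the arm can. A call is refused whole if a number of a shift passes 1 or a number of a turn 1, either way. A call with a gripper value outside its range is refused whole. The fingers move at their own pace and stop on an object; "force" is the grip in N (left out, the last holds). Time passes only in rows, so rows that do not move let the fingers close. It gives the time, the measured TCP pose, the force, the opening and the grip force at its end, in the units of the state.
- bot.read_state(): the state, without advancing time (a new reading comes with each control period).
- bot.camera(name): name is "scene" or "top"; returns (picture, depth): 480x640x3 uint8, red, green, blue; 480x640 float32, mm along the optical axis (not along the pixel's ray), 0 where there is no reading.
- bot.camera_info(name): a dict with "fovy" (degrees; the focal length in pixels is half the picture's height over the tangent of half this angle, whatever the lens; pixels are square), "cx", "cy" (the principal point, pixels), "D" ([k1, k2, p1, p2, k3] as OpenCV has them; the pictures are not rectified), "rvec" (rotation vector, rad) and "tvec" (3), from world to camera coordinates, as OpenCV has them. Camera axes: x right, y down, z forward; pixel columns grow to the right and rows downward; lengths in mm; the calibration is good to about 2 mm. A picture is of the moment at which its call begins. camera_info takes no time and is no camera call.
- bot.hand_in(): hands the job in; it is judged then, once.
The state is a dict: "time": time; "joint_pos": joint angles; "qvel": joint speeds; "tau": joint torques, N m; "eef_pos": TCP position; "tool_rot": TCP orientation; "wrist_force": force on the tool from outside, world axes, zero at the start; "torque": the same for the moment, N m; "opening": finger opening in mm; "grip_force": force on a finger pad.
Only numpy, scipy, OpenCV 4.12 (cv2) and the standard library are available. Lean on these libraries where they do the work, as an engineer would, in place of code of your own. Each camera call takes 0.05 s, during which the arm holds its last target. There are 200 camera calls.

### The job

The tube carrier has been put down askew and is perched on top of its deck tile's two locating pins. Without pinching or lifting it, gently push it across the tile with your fingers until both holes in its base plate drop over the pins and it lies flat on the tile, then take your hand away. Leave the well plate, the reagent bottle and the single vial where they stand.

Things in the scene. Friction and masses are not known exactly. Their poses are not given: they have to be found in the camera images.
- tile: black deck tile fixed on the work surface, 210 mm (x) by 230 mm (y), 8 mm thick; origin at the centre of its underside, z up, x towards the edge near the two pins. White corner marks show the seated place: a rectangle of 124 mm (x) by 148 mm (y) centred on the tile, 4 mm outside the edges of the seated base plate. Seated, the carrier is centred on the tile and its axes lie along the tile's
- pin_left (a point): foot of the left locating pin's axis, on the tile's top face, at x = 45 mm, y = +42 mm of the tile. Both pins are brass, bullet-nosed, 9 mm high: 8 mm in diameter for the lower 4 mm, then tapering to a rounded 4 mm tip
- pin_right (a point): foot of the right locating pin's axis, on the tile's top face, at x = 45 mm, y = -42 mm of the tile; same pin as the left
- carrier: loose tube carrier, 0.5 to 0.85 kg: aluminium base plate 116 mm (x) by 140 mm (y), 10 mm thick; black tube block on it, 86 by 128 mm, 25 mm high, from x = -55 to +31 mm; capped cryovials locked in, tops 50 mm above the plate's underside. Origin: centre of the underside, z up, x towards the bare strip with the holes. Starts on the pins, -x edge on the tile, tilted 5 to 8 degrees
- hole_left (a point): centre of the left hole, on the plate's underside: a round hole right through, 11 mm in diameter, at x = 45 mm, y = +42 mm of the carrier; belongs over the left pin (seated, this point coincides with the pin's foot)
- hole_right (a point): centre of the right hole, on the plate's underside: a slot right through, 11 mm (x) by 15 mm (y), at x = 45 mm, y = -42 mm of the carrier; belongs over the right pin
- well_plate: bystander: white 96-well plate lying on the work surface, 86 by 128 mm, 15 mm high; origin at the centre of its underside
- reagent: bystander: small amber reagent bottle with a white cap, 40 mm in diameter, 75 mm high; origin at the centre of its underside
- vial: bystander: a single white cryovial with an orange cap, standing on its 15 mm foot, 45 mm high; origin at the centre of its underside
- rear_edge (a point): middle of the lower -x edge of the carrier's base plate, at x = -58 mm, y = 0, z = 0 of the carrier; it rests on the tile's top (8 mm above the work surface) at the start, while sliding and when seated
There are look-alikes about, which are no part of the job. Of the things like the carrier, leave any that is yellow; of the rest the smaller one is meant.

How it is judged (in metres and radians):
At the end, for the whole second after the job is handed in: Both holes are down over their pins (hole centre within 3 mm of the pin foot on the left, 4.5 mm on the slotted right, not more than 2 mm up), the base plate flat on the tile within 0.025 rad, and the carrier at rest (distance between hole_left and pin_left below 0.003 m and distance between hole_right and pin_right below 0.0045 m and z of hole_right in the frame of pin_right below 0.002 m and angle between carrier's own z axis and vertical below 0.025 rad and linear speed of carrier below 0.01 m/s); the robot touches nothing.
It fails at once if the carrier is lifted: its rear edge more than 6 mm off the tile, or a hole more than 20 mm above a pin's foot (z of rear_edge in the frame of tile above 0.014 m or z of hole_left in the frame of pin_left above 0.02 m or z of hole_right in the frame of pin_right above 0.02 m).
It fails at once if the carrier is pinched or shoved hard: more than 35 N from the fingers (contact force between the fingers and carrier above 35 N).
It fails at once if the well plate is moved by more than 15 mm (distance of well_plate from where it was at the start of the episode above 0.015 m).
It fails at once if the reagent bottle is moved by more than 15 mm or tipped (distance of reagent from where it was at the start of the episode above 0.015 m or angle between reagent's own z axis and vertical above 0.3 rad).
It fails at once if the single vial is moved by more than 15 mm or tipped (distance of vial from where it was at the start of the episode above 0.015 m or angle between vial's own z axis and vertical above 0.3 rad).
It also fails if it takes over 48 s, if anything falls off the work surface, if the arm or the gripper's body presses on something with over 40 N, if the wrist force passes 120 N, or if a joint passes its speed limit or range.

## Working session

There is one attempt and no reset: what is moved stays moved. The work goes in short steps, Python scripts to look and compute and a tool call to move; the robot and the scene stay as the last step left them, time stands still between calls to the robot, and variables do not carry over. Pictures are saved under pics/ and viewed, at most 10 in all, crops included, and the job is handed in when it is done.

Besides the shell and the picture viewer there is one more tool, called after "Call:" by a JSON object that holds its "api" and its "payload", one argument or row to a line. jog_arm: Moves the arm, as the interface text tells. Its arguments: {"type":"object","properties":{"rows":{"type":"array","items":{"type":"array","items":{"type":"number"}}},"force":{"type":"number"}},"required":["rows"]}

```bash
mkdir -p pics
cat > h.py <<'E'
import numpy as np, cv2
from station import bot
def save(n,f):
    p,d=bot.camera(n); cv2.imwrite(f'pics/{f}.png',p[:,:,::-1]); np.save(f'pics/{f}.npy',d); return p,d
def K(n):
    i=bot.camera_info(n); f=240/np.tan(np.radians(i['fovy'])/2)
    return np.array([[f,0,i['cx']],[0,f,i['cy']],[0,0,1.]]),np.array(i['D'],float),cv2.Rodrigues(np.array(i['rvec'],float))[0],np.array(i['tvec'],float).ravel()
def ray(n,px):
    k,D,R,t=K(n); u=cv2.undistortPoints(np.array(px,float).reshape(-1,1,2),k,D).reshape(-1,2)
    return np.c_[u,np.ones(len(u))]@R, -R.T@t
def onz(n,px,z):
    r,c=ray(n,px); return c+r*((np.array(z)-c[2])/r[:,2])[:,None]
def withd(n,px,d):
    r,c=ray(n,px); return c+r*np.array([np.median(d[int(v)-1:int(v)+2,int(u)-1:int(u)+2]) for u,v in px])[:,None]
def proj(n,P):
    k,D,R,t=K(n); return cv2.projectPoints(np.array(P,float).reshape(-1,1,3),cv2.Rodrigues(R)[0],t,k,D)[0].reshape(-1,2)
E
python3 - <<'E'
from h import *
for n in('scene','top'):
    save(n,n+'0'); k,D,R,t=K(n); print(n,k[0,0],-R.T@t,R[2],D)
print(bot.read_state(),bot.grip_depth)
E
```

```text
scene 458.49370863372906 [ 947.43246435 -558.28406178  618.53448526] [-0.44297592  0.64054875 -0.62727158] [-0.04076147  0.          0.          0.          0.        ]
top 484.7237426354016 [ 450.70802906    2.89592445 1034.88356506] [ 1.01153275e-01 -5.47731083e-04 -9.94870703e-01] [-0.11121332  0.          0.          0.          0.        ]
{'time': 0.1, 'joint_pos': array([ 1.13496772e+00,  2.87095135e-01,  1.57803536e+00,  7.65079760e-06,
        1.27860198e+00, -1.49969187e-01]), 'qvel': array([-0.00047926, -0.00207805, -0.00193722, -0.00085371, -0.00019304,
       -0.00039257]), 'tau': array([ 8.27353379e-04, -4.07292938e+01, -2.93700743e+01, -1.51544386e-04,
        3.42794061e-03, -2.08642251e-05]), 'eef_pos': array([190.03355701, 647.07706041, 230.07088071]), 'tool_rot': array([ 1.42444572e-01,  9.89802202e-01, -1.02328753e-03, -3.12420431e-04]), 'wrist_force': array([-0.56783204, -0.8400623 ,  0.30533095]), 'torque': array([-0.00774729, -0.03688878,  0.0077952 ]), 'grip_force': 0.0, 'opening': 85.62744901460353} 18.700000000000003
```

View pics/top0.png

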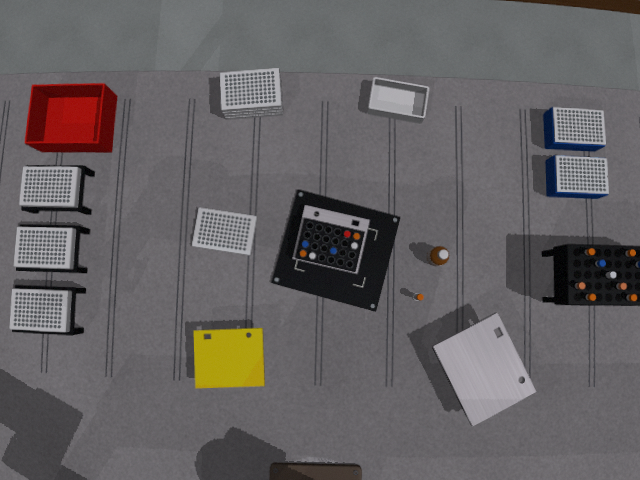

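View pics/scene0.png

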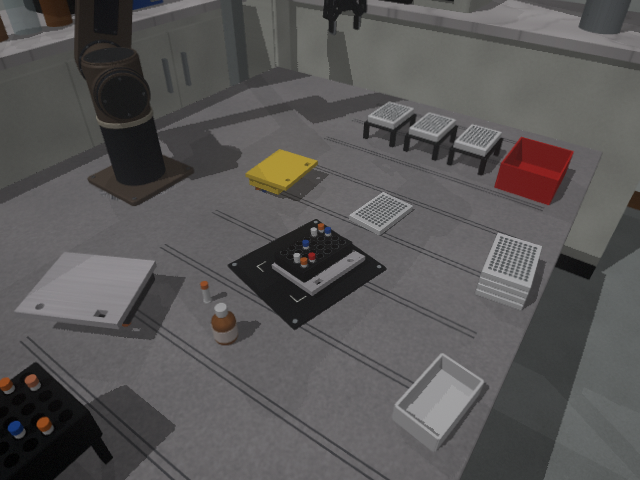

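Candidates resembling the carrier, in the top picture: the yellow one at (229,358), which is excluded; the large bare aluminium one at (485,368); and the small one on the black tile at (331,240). The one on the tile is the smaller of those that aren't yellow. It sits up and to the left of the white marks, with its strip towards world +x. I'll confirm it in an enlarged crop.

Run:
```python
from h import *
a=cv2.imread('pics/top0.png')[180:320,262:462]
cv2.imwrite('pics/c1.png',cv2.resize(a,None,fx=4,fy=4,interpolation=cv2.INTER_CUBIC))
b=cv2.imread('pics/scene0.png')[210:340,220:400]
cv2.imwrite('pics/c2.png',cv2.resize(b,None,fx=4.4,fy=4.4,interpolation=cv2.INTER_CUBIC))
```

```text
(no output)
```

View pics/c1.png

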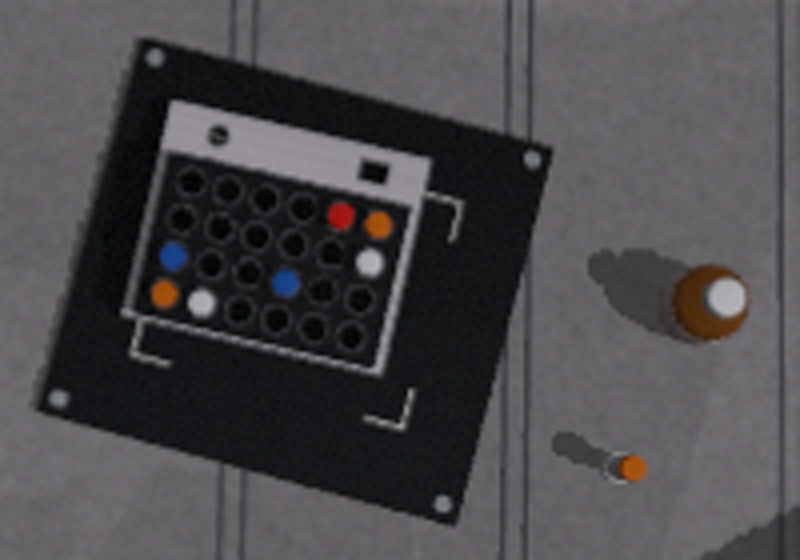

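View pics/c2.png

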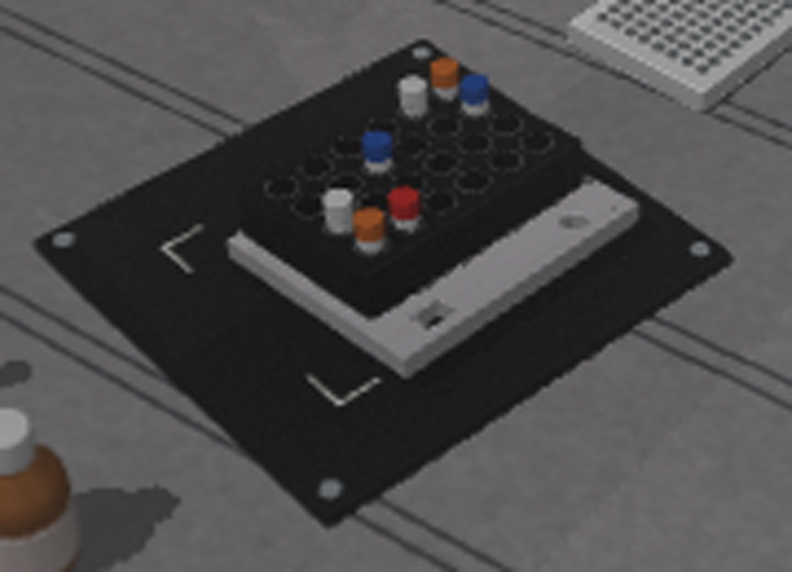

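The crop confirms it: a carrier with a round hole at about (218,135) and a slot at about (375,172), its strip towards tile +x, displaced towards +x/+y of the marks. Next I'll fit the tile and carrier poses.

```bash
cat >> h.py <<'E'
from scipy.optimize import least_squares
from scipy.spatial.transform import Rotation as Ro
def full(c,o=(262,180),s=4): return (np.array(c,float)+.5)/s-.5+np.array(o)
def carr(p,P): # x,y = origin of rear edge on the tile (z=8), yaw, tilt(up at +x), roll
    R=Ro.from_euler('ZYX',[p[2],-p[3],p[4] if len(p)>4 else 0])
    return R.apply(np.array(P,float)-[-58,0,0])+[p[0],p[1],8]
CT=[[58,70,10],[58,-70,10],[-58,-70,10],[-58,70,10],[45,42,10],[45,-42,10]]
def fit_tile(n,px):
    T=lambda p:Ro.from_euler('z',p[2]).apply([[105,115,8],[105,-115,8],[-105,-115,8],[-105,115,8]])+[p[0],p[1],0]
    r=least_squares(lambda p:(proj(n,T(p))-px).ravel(),[550,0,-.25]); return r.x,r.fun
def fit_carr(obs,x0=(500,0,-.25,.12)):
    r=least_squares(lambda p:np.concatenate([(proj(n,carr(p,P))-px).ravel() for n,P,px in obs]),x0); return r.x,r.fun
def rel(t,P): return Ro.from_euler('z',-t[2]).apply(np.array(P)-[t[0],t[1],8])
E
python3 - <<'E'
from h import *
np.set_printoptions(precision=3,suppress=True)
t,f=fit_tile('top',full([(139,38),(553,149),(456,525),(36,409)])); print('tile',t,f)
ts,f2=fit_tile('scene',full([(733,262),(330,527),(35,243),(423,38)],(220,210),4.4)[[0,1,2,3]]); print('tileS',ts,f2)
top=full([(172,100),(431,158),(380,375),(122,314),(218,135),(375,172)])
sc=full([(638,207),(405,362),(229,238),(574,222),(433,316)],(220,210),4.4)
for o in ([('top',CT,top)],[('scene',[CT[i] for i in(0,1,2,4,5)],sc)],[('top',CT,top),('scene',[CT[i] for i in(0,1,2,4,5)],sc)]):
    p,f=fit_carr(o); print(p,np.abs(f).max()); tt=ts if len(o)==1 and o[0][0]=='scene' else t
    print(' rel holes',rel(tt,carr(p,[[45,42,0],[45,-42,0],[-58,0,0]])).round(1).tolist(),'yaw',p[2]-tt[2])
for nm,c,z in(('cap',(726,298),75),('vial',(633,468),45)): print(nm,onz('top',full([c]),z), rel(t,onz('top',full([c]),z)))
print('wp',onz('top',[(193,228),(257,212),(250,254),(199,208)],15))
d=np.load('pics/top0.npy'); print('depth plate pts',withd('top',full([(300,140),(400,185)]),d),'block',withd('top',full([(215,195),(330,320)]),d))
E
```

```text
tile [546.5   -29.656  -0.239] [ 0.45  -0.612  0.067 -0.635 -0.205  0.415 -0.301  0.787]
tileS [551.717 -36.119  -0.241] [ 0.507 -1.001 -0.426 -0.056 -0.464  0.369  0.505  0.64 ]
[511.112  -6.75   -0.204   0.104] 0.3583098488521159
 rel holes [[61.1, 59.5, 10.7], [64.1, -24.5, 10.7], [-39.8, 13.9, 0.0]] yaw 0.035200525354971895
[512.196  -8.757  -0.205   0.078] 0.40191933590767803
 rel holes [[56.2, 62.8, 8.0], [59.2, -21.2, 8.0], [-44.9, 17.2, 0.0]] yaw 0.035631971857371936
[510.882  -7.071  -0.203   0.061] 0.778328946754641
 rel holes [[61.3, 59.2, 6.2], [64.3, -24.7, 6.2], [-40.0, 13.5, 0.0]] yaw 0.036160675387993335
cap [[ 535.982 -243.061   75.   ]] [[  40.307 -209.828   67.   ]]
vial [[ 450.225 -202.935   45.   ]] [[ -52.512 -191.146   37.   ]]
wp [[583.162 276.332  15.   ]
 [621.045 140.225  15.   ]
 [530.806 151.458  15.   ]
 [626.756 265.709  15.   ]]
depth plate pts [[617.234 -29.215  30.502]
 [595.017 -82.205  29.284]] block [[584.016  14.285  52.159]
 [521.971 -46.175  46.198]]
```

Call:
{"api": "jog_arm", "payload": {
  "rows": [
    [-0.97, -0.76, 0, 0, 0, 0, -1],
    [-0.97, -0.76, 0, 0, 0, 0, -1],
    [-0.97, -0.76, 0, 0, 0, 0, -1],
    [-0.97, -0.76, 0, 0, 0, 0, -1],
    [-0.97, -0.76, 0, 0, 0, 0, -1],
    [-0.97, -0.76, 0, 0, 0, 0, -1],
    [-0.97, -0.76, 0, 0, 0, 0, -1],
    [-0.97, -0.76, 0, 0, 0, 0, -1],
    [-0.97, -0.76, 0, 0, 0, 0, -1],
    [-0.97, -0.76, 0, 0, 0, 0, -1]
  ]
}}

```text
time: 0.93
eef_pos: [405.5, 345.1, 230.9]
tool_rot: [0.142, 0.99, -0.0, -0.0]
wrist_force: [0.2, 0.4, -0.4]
opening: -0.1
grip_force: 0.0
```

Call:
{"api": "jog_arm", "payload": {
  "rows": [
    [-0.97, -0.76, 0, 0, 0, 0, -1],
    [-0.97, -0.76, 0, 0, 0, 0, -1],
    [-0.97, -0.76, 0, 0, 0, 0, -1],
    [-0.97, -0.76, 0, 0, 0, 0, -1],
    [-0.97, -0.76, 0, 0, 0, 0, -1],
    [-0.97, -0.76, 0, 0, 0, 0, -1],
    [-0.97, -0.76, 0, 0, 0, 0, -1],
    [0, 0, 0, 0, 0, -0.54, -1],
    [0, 0, 0.5, 0, 0, 0, -1],
    [0, 0, 0, 0, 0, 0, -1]
  ]
}}

```text
time: 1.77
eef_pos: [554.4, 135.2, 213.2]
tool_rot: [0.12, 0.993, -0.0, -0.003]
wrist_force: [-1.1, 0.2, -0.7]
opening: 0.0
grip_force: 0.0
```

Call:
{"api": "jog_arm", "payload": {
  "rows": [
    [-0.94, -0.5, 0, 0, 0, 0, -1],
    [-0.94, -0.5, 0.5, 0, 0, 0, -1],
    [0, -0.5, 0.9, 0, 0, 0, -1],
    [0, 0, 0.9, 0, 0, 0, -1],
    [0, 0, 0.9, 0, 0, 0, -1],
    [0, 0, 0.9, 0, 0, 0, -1],
    [0, 0, 0.9, 0, 0, 0, -1],
    [0, 0, 0.9, 0, 0, 0, -1],
    [0, 0, 0.5, 0, 0, 0, -1],
    [0, 0, 0, 0, 0, 0, -1]
  ]
}}

```text
time: 2.6
eef_pos: [595.7, 79.8, 19.6]
tool_rot: [0.119, 0.993, -0.0, -0.005]
wrist_force: [-0.2, -0.0, 0.4]
opening: -0.2
grip_force: 0.0
```

Run:
```python
from h import *
t=np.array([546.5,-29.656,-.239]); s=bot.read_state(); print(s['eef_pos'],rel(t,s['eef_pos']),s['wrist_force'])
save('scene','s1'); save('top','t1')
a=cv2.imread('pics/t1.png')[180:320,242:402]; b=cv2.imread('pics/s1.png')[180:340,230:400]
cv2.imwrite('pics/m1.png',np.hstack([cv2.resize(a,(400,350),interpolation=2),cv2.resize(b,(372,350),interpolation=2)]))
```

```text
[595.74556423  79.78453853  19.57766517] [ 21.9377818  117.98767224  11.57766517] [-0.18959005 -0.03259531  0.42228456]
```

View pics/m1.png

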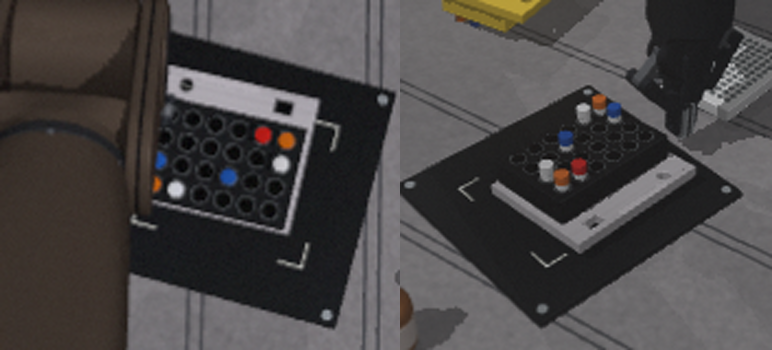

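Call:
{"api": "jog_arm", "payload": {
  "rows": [
    [0, 0, 0.18, 0, 0, 0, -1],
    [0, -0.1, 0, 0, 0, 0, -1],
    [0, -0.1, 0, 0, 0, 0, -1],
    [0, -0.1, 0, 0, 0, 0, -1],
    [0, -0.1, 0, 0, 0, 0, -1],
    [0, 0, 0, 0, 0, 0, -1]
  ]
}}

```text
time: 3.2
eef_pos: [597.1, 66.9, 19.4]
tool_rot: [0.119, 0.993, -0.0, 0.0]
wrist_force: [0.4, -0.8, 0.7]
opening: 0.1
grip_force: 0.0
```

Call:
{"api": "jog_arm", "payload": {
  "rows": [
    [0, -0.06, 0, 0, 0, 0, -1],
    [0, -0.06, 0, 0, 0, 0, -1],
    [0, 0, 0, 0, 0, 0, -1]
  ]
}}

```text
time: 3.45
eef_pos: [596.0, 63.8, 18.9]
tool_rot: [0.119, 0.993, -0.0, -0.0]
wrist_force: [0.1, -0.7, 0.2]
opening: -0.0
grip_force: 0.0
```

Call:
{"api": "jog_arm", "payload": {
  "rows": [
    [0, -0.06, 0, 0, 0, 0, -1],
    [0, -0.06, 0, 0, 0, 0, -1],
    [0, 0, 0, 0, 0, 0, -1]
  ]
}}

```text
time: 3.7
eef_pos: [595.1, 60.3, 18.8]
tool_rot: [0.119, 0.993, -0.0, -0.0]
wrist_force: [-0.3, 0.4, 1.1]
opening: 0.0
grip_force: 0.0
```

Call:
{"api": "jog_arm", "payload": {
  "rows": [
    [0, 0, 0.17, 0, 0, 0, -1],
    [0, -0.06, 0, 0, 0, 0, -1],
    [0, -0.06, 0, 0, 0, 0, -1],
    [0, 0, 0, 0, 0, 0, -1]
  ]
}}

```text
time: 4.03
eef_pos: [594.2, 57.0, 13.5]
tool_rot: [0.119, 0.993, -0.0, -0.0]
wrist_force: [0.2, 0.9, 0.2]
opening: 0.1
grip_force: 0.3
```

Call:
{"api": "jog_arm", "payload": {
  "rows": [
    [0, -0.06, 0, 0, 0, 0, -1],
    [0, -0.06, 0, 0, 0, 0, -1],
    [0, 0, 0, 0, 0, 0, -1]
  ]
}}

```text
time: 4.28
eef_pos: [593.3, 53.2, 13.7]
tool_rot: [0.119, 0.993, -0.0, -0.0]
wrist_force: [-0.1, 1.0, 0.0]
opening: 0.3
grip_force: 0.3
```

Run:
```python
from h import *
t=np.array([546.5,-29.656,-.239]); s=bot.read_state(); print(rel(t,s['eef_pos']),s['wrist_force'])
save('top','t2'); a=cv2.imread('pics/t2.png').astype(int); b=cv2.imread('pics/t1.png').astype(int)
d=np.abs(a-b).sum(2)[190:300,300:400]; print((d>60).sum())
```

```text
[25.89788125 91.56910395  5.72841545] [-0.14349109  0.98393995  0.02738471]
2430
```

```bash
cat >> h.py <<'E'
T0=np.array([546.5,-29.656,-.239])
PX0=full([(172,100),(431,158),(380,375),(122,314),(218,135),(375,172),(341,216),(378,225),(369,262),(285,283),(202,303)])
def track(f,g='top0',px=PX0):
    a=cv2.imread(f'pics/{g}.png'); b=cv2.imread(f'pics/{f}.png')
    q,st,e=cv2.calcOpticalFlowPyrLK(a,b,px.astype(np.float32).reshape(-1,1,2),None,winSize=(15,15),maxLevel=3)
    return q.reshape(-1,2),st.ravel(),e.ravel()
E
python3 - <<'E'
from h import *
np.set_printoptions(precision=2,suppress=True)
q,s,e=track('t2'); print(np.c_[PX0,q-PX0,s,e])
q,s,e=track('t1'); print(np.c_[q-PX0,s,e])
E
```

```text
[[304.62 204.62 -30.45   4.52   1.    52.9 ]
 [369.38 219.12   3.55   2.1    1.     7.8 ]
 [356.62 273.38   2.18   1.94   1.    10.29]
 [292.12 258.12 -51.88  44.89   1.    29.48]
 [316.12 213.38  -3.22 -12.67   1.    74.25]
 [355.38 222.62   3.19   1.97   1.    13.59]
 [346.88 233.62   2.94   1.95   1.     7.  ]
 [356.12 235.88   2.88   1.98   1.     8.58]
 [353.88 245.12   2.72   1.94   1.     8.87]
 [332.88 250.38   2.73   1.41   1.     6.65]
 [312.12 255.38 -29.91   8.95   1.    33.87]]
[[-48.6   -1.35   1.    53.81]
 [  0.29  -0.17   1.     7.61]
 [ -0.01   0.01   1.     4.9 ]
 [-68.11  42.33   1.    30.56]
 [-23.81 -18.58   1.    69.32]
 [ -0.01  -0.     1.    15.43]
 [ -0.11   0.13   1.     6.37]
 [ -0.08   0.02   1.     8.51]
 [ -0.07   0.02   1.     8.67]
 [  0.01   0.     1.     6.78]
 [-45.5    4.5    1.    34.07]]
```

```bash
cat >> h.py <<'E'
def fit3(px,P,x0,t,tilt=None):
    tl=lambda p: tilt if tilt is not None else np.arctan(9/(45-rel(t,[[p[0],p[1],8]])[0,0]))
    r=least_squares(lambda p:(proj('top',carr([*p,tl(p)],P))-px).ravel(),x0,loss='soft_l1'); return np.array([*r.x,tl(r.x)]),r.fun
def model(t):
    p,f=fit3(PX0[:6],CT,(511,-7,-.2),t)
    r,c=ray('top',PX0[6:]); R=Ro.from_euler('ZYX',[p[2],-p[3],0]).inv(); o=R.apply(c-[p[0],p[1],8])+[-58,0,0]; v=R.apply(r)
    return p,f,np.vstack([CT,o+v*((50-o[:,2])/v[:,2])[:,None]])
def report(p,t):
    print('pose',p.round(3),'dL,dR (tile)',(rel(t,carr(p,[[45,42,0],[45,-42,0]]))-[[45,42,0],[45,-42,0]]).round(1).tolist(),'dyaw',round(p[2]-t[2],3))
E
python3 - <<'E'
from h import *
np.set_printoptions(precision=2,suppress=True)
m=full([(462,203),(405,429),(133,355)]); print('marks rel',rel(T0,onz('top',m,8)))
C=full([(139,38),(553,149),(456,525),(36,409)]); W=np.array([[105,115,8],[105,-115,8],[-105,-115,8],[-105,115,8],[62,-74,8],[-62,-74,8],[-62,74,8]])
f=lambda p:(proj('top',Ro.from_euler('z',p[2]).apply(W)+[p[0],p[1],0])-np.vstack([C,m])).ravel()
r=least_squares(f,T0); print(r.x,r.fun.reshape(-1,2))
t=r.x; np.save('t.npy',t)
p,f,M=model(t); np.save('M.npy',M); report(p,t); print(f.reshape(-1,2)); print(M[6:])
q,s,e=track('t2'); i=[1,2,5,6,7,8,9]; p2,f=fit3(q[i],M[i],p[:3],t); report(p2,t); print(np.abs(f).max())
E
```

```text
marks rel [[ 62.32 -75.13   0.  ]
 [-62.22 -76.26   0.  ]
 [-62.16  72.92   0.  ]]
[546.33 -30.27  -0.24] [[ 0.67 -0.49]
 [ 0.32 -0.61]
 [ 0.14  0.46]
 [ 0.02  0.94]
 [-0.28  0.06]
 [-0.68 -0.31]
 [-0.17 -0.08]]Traceback (most recent call last):
  File "<stdin>", line 8, in <module>
  File "h.py", line 42, in model
    return p,f,np.vstack([CT,o+v*((50-o[:,2])/v[:,2])[:,None]])
                                      ~^^^^^
IndexError: too many indices for array: array is 1-dimensional, but 2 were indexed
```

```bash
sed -i "s/return p,f,np.vstack(\[CT,o+v\*((50-o\[:,2\])/return p,f,np.vstack([CT,o+v*((50-o[2])/" h.py
python3 - <<'E'
from h import *
np.set_printoptions(precision=2,suppress=True)
t=np.array([546.2,-30.9,-.239]); np.save('t.npy',t)
p,f,M=model(t); np.save('M.npy',M); report(p,t); print(f.reshape(-1,2)); print(M[6:])
q,s,e=track('t2'); i=[1,2,5,6,7,8,9]; p2,f=fit3(q[i],M[i],p[:3],t); report(p2,t); print(np.abs(f).max())
E
```

```text
pose [511.12  -6.75  -0.2    0.11] dL,dR (tile) [[16.1, 18.7, 10.9], [19.0, 18.8, 10.9]] dyaw 0.035
[[-0.06 -0.21]
 [ 0.12  0.36]
 [ 0.3  -0.06]
 [-0.08  0.  ]
 [-0.    0.06]
 [-0.28 -0.14]]
[[ 17.19 -29.42  50.  ]
 [ 17.01 -48.6   50.  ]
 [ -2.18 -48.42  50.  ]
 [-22.1   -9.61  50.  ]
 [-41.45  28.86  50.  ]]
pose [508.76 -11.45  -0.23   0.1 ] dL,dR (tile) [[16.0, 11.1, 10.7], [16.9, 11.1, 10.7]] dyaw 0.011
0.5429378251485844
```

Call:
{"api": "jog_arm", "payload": {
  "rows": [
    [0, 0.1, 0, 0, 0, 0, -1],
    [0.2, 0, 0, 0, 0, 0, -1],
    [0.2, 0, 0, 0, 0, 0, -1],
    [0, -0.1, 0, 0, 0, 0, -1],
    [0, -0.06, 0, 0, 0, 0, -1],
    [0, -0.06, 0, 0, 0, 0, -1],
    [0, -0.06, 0, 0, 0, 0, -1],
    [0, -0.06, 0, 0, 0, 0, -1],
    [0, 0, 0, 0, 0, 0, -1]
  ]
}}

```text
time: 5.08
eef_pos: [580.3, 48.9, 13.9]
tool_rot: [0.119, 0.993, -0.0, 0.0]
wrist_force: [0.6, 0.8, -0.2]
opening: 0.1
grip_force: 0.5
```

```bash
cat > look.py <<'E'
from h import *
import sys
t=np.load('t.npy'); M=np.load('M.npy'); f=sys.argv[1]; i=[1,2,5,6,7,8,9]+eval(sys.argv[2] if len(sys.argv)>2 else '[]')
s=bot.read_state(); print('tcp tile',rel(t,s['eef_pos']).round(1),s['wrist_force'].round(1))
save('top',f); q,st,e=track(f); p,r=fit3(q[i],M[i],(508,-11,-.22),t); report(p,t); print('free tilt',fit_carr([('top',M[i],q[i])],p)[0].round(3),'res',np.abs(r).max().round(2))
E
python3 look.py t3
```

```text
tcp tile [14.3 85.7  5.9] [ 0.6  0.8 -0.2]
pose [ 5.07315e+02 -1.66100e+01 -2.48000e-01  1.04000e-01] dL,dR (tile) [[16.6, 3.8, 10.7], [15.9, 3.8, 10.7]] dyaw -0.009
free tilt [ 5.0781e+02 -1.6623e+01 -2.4900e-01  1.1800e-01] res 0.53
```

Call:
{"api": "jog_arm", "payload": {
  "rows": [
    [0, 0.1, 0, 0, 0, 0, -1],
    [0.35, 0, 0, 0, 0, 0, -1],
    [0.35, 0, 0, 0, 0, 0, -1],
    [0, -0.1, 0, 0, 0, 0, -1],
    [0, -0.06, 0, 0, 0, 0, -1],
    [0, -0.06, 0, 0, 0, 0, -1],
    [0, 0, 0, 0, 0, 0, -1]
  ]
}}

```text
time: 5.72
eef_pos: [558.7, 50.8, 13.9]
tool_rot: [0.119, 0.993, -0.0, -0.0]
wrist_force: [-0.7, 2.8, 1.5]
opening: -0.3
grip_force: 1.2
```

```bash
python3 look.py t4
```

```text
tcp tile [-7.2 82.3  5.9] [-0.7  2.8  1.5]
pose [ 5.08301e+02 -2.06860e+01 -2.52000e-01  1.06000e-01] dL,dR (tile) [[18.7, -0.4, 10.9], [17.6, -0.4, 10.9]] dyaw -0.013
free tilt [ 5.14088e+02 -1.63370e+01 -3.18000e-01  1.55000e-01] res 6.73
```

```bash
sed -i "s/^save('top',f).*/save('top',f) if not __import__('os').path.exists(f'pics\/{f}.png') else 0\nq,st,e=track(f)\nfor k in range(4):\n    p,r=fit3(q[i],M[i],(508,-13,-.23),t); w=np.abs(r.reshape(-1,2)).max(1)\n    if w.max()<1: break\n    i.pop(int(w.argmax()))\nreport(p,t); print('pts',i,'free',fit_carr([('top',M[i],q[i])],p)[0].round(3),'res',w.max().round(2))/" look.py; python3 look.py t4
```

```text
tcp tile [-7.  82.3  5.9] [0.1 2.3 1.2]
pose [ 5.06573e+02 -2.24850e+01 -2.28000e-01  1.05000e-01] dL,dR (tile) [[16.5, -0.1, 10.8], [17.4, -0.1, 10.8]] dyaw 0.011
pts [1, 5, 6, 7, 8, 9] free [ 5.07088e+02 -2.24690e+01 -2.29000e-01  1.18000e-01] res 0.48
```

Call:
{"api": "jog_arm", "payload": {
  "rows": [
    [0, 0.35, 0, 0, 0, 0, -1],
    [0, 0, 0, 0, 0, 0, -1],
    [0, 0, -1, 0, 0, 0, -1],
    [0, 0, -1, 0, 0, 0, -1],
    [0, 0, -1, 0, 0, 0, -1],
    [-0.9, -0.8, 0, 0, 0, 0, -1],
    [-0.9, -0.8, 0, 0, 0, 0, -1],
    [-0.9, -0.8, 0, 0, 0, 0, -1],
    [-0.9, -0.8, 0, 0, 0, 0, -1],
    [0, 0, 0, 0, 0, 0, -1]
  ]
}}

```text
time: 6.6
eef_pos: [647.3, -63.6, 104.7]
tool_rot: [0.121, 0.993, -0.002, 0.003]
wrist_force: [-0.7, 1.4, 0.5]
opening: -0.1
grip_force: 0.0
```

```bash
python3 look.py t5
```

```text
tcp tile [106.   -7.8  96.7] [-0.7  1.4  0.5]
pose [5.89108e+02 1.97870e+01 1.26437e+02 5.31000e-01] dL,dR (tile) [[-3.9, 115.0, 52.2], [67.4, 154.4, 52.2]] dyaw 126.676
pts [7, 8, 9] free [ 5.99169e+02 -3.31210e+01  1.26825e+02 -5.72000e-01] res 36.63
```

Call:
{"api": "jog_arm", "payload": {
  "rows": [
    [0, 0.1, 0.8, 0, 0, 0, -1],
    [0, 0, 0.8, 0, 0, 0, -1],
    [0, 0, 0.8, 0, 0, 0, -1],
    [0, 0, 0.62, 0, 0, 0, -1],
    [0, 0, 0, 0, 0, 0, -1],
    [0.2, 0, 0, 0, 0, 0, -1],
    [0.2, 0, 0, 0, 0, 0, -1],
    [0, 0, 0, 0, 0, 0, -1]
  ]
}}

```text
time: 7.32
eef_pos: [631.6, -51.3, 14.0]
tool_rot: [0.119, 0.993, -0.0, -0.0]
wrist_force: [-0.5, 0.2, -0.4]
opening: 0.2
grip_force: 0.0
```

Call:
{"api": "jog_arm", "payload": {
  "rows": [
    [0.07, 0, 0, 0, 0, 0, -1],
    [0.07, 0, 0, 0, 0, 0, -1],
    [0, 0, 0, 0, 0, 0, -1]
  ]
}}

```text
time: 7.57
eef_pos: [629.1, -51.1, 14.2]
tool_rot: [0.119, 0.993, -0.0, 0.001]
wrist_force: [1.4, -0.0, 0.6]
opening: -0.0
grip_force: 0.5
```

Call:
{"api": "jog_arm", "payload": {
  "rows": [
    [0.07, 0, 0, 0, 0, 0, -1],
    [0.07, 0, 0, 0, 0, 0, -1],
    [0, 0, 0, 0, 0, 0, -1]
  ]
}}

```text
time: 7.82
eef_pos: [624.5, -50.1, 13.6]
tool_rot: [0.119, 0.993, -0.0, 0.0]
wrist_force: [1.6, -0.0, 2.0]
opening: -0.1
grip_force: 0.7
```

Run:
```python
from h import *
t=np.load('t.npy'); print(rel(t,bot.read_state()['eef_pos']))
save('scene','s5'); b=cv2.imread('pics/s5.png')[190:340,220:400]
cv2.imwrite('pics/m5.png',cv2.resize(b,None,fx=4,fy=4,interpolation=2))
```

```text
[80.65111059 -0.11810805  5.55542544]
```

View pics/m5.png

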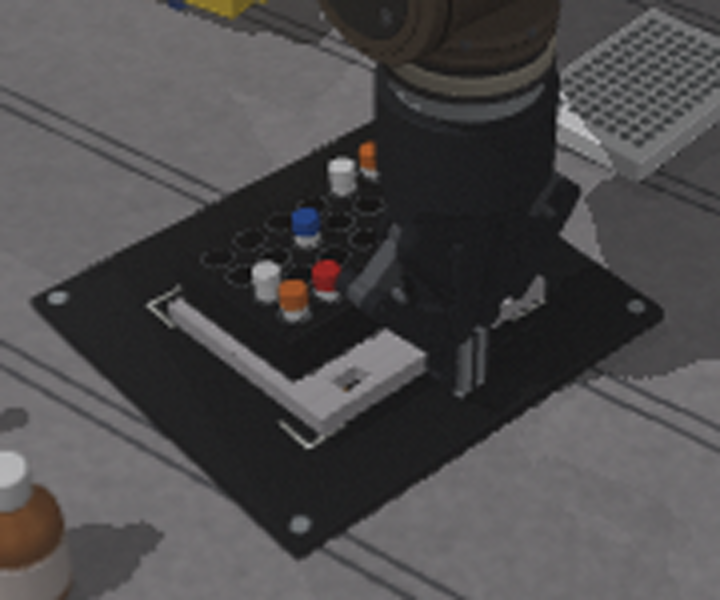

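Call:
{"api": "jog_arm", "payload": {
  "rows": [
    [0.06, 0, 0, 0, 0, 0, -1],
    [0.06, 0, 0, 0, 0, 0, -1],
    [0.06, 0, 0, 0, 0, 0, -1],
    [0, 0, 0, 0, 0, 0, -1]
  ]
}}

```text
time: 8.2
eef_pos: [617.9, -48.3, 12.6]
tool_rot: [0.119, 0.993, 0.0, -0.002]
wrist_force: [0.7, -0.4, -0.5]
opening: 0.1
grip_force: 0.3
```

```bash
cat > ls.py <<'E'
from h import *
import sys
t=np.load('t.npy'); M=np.load('M.npy'); s=bot.read_state(); print(rel(t,s['eef_pos']).round(1),s['wrist_force'].round(1))
# scene tile fit (own camera frame) and tracked points since s5
f=sys.argv[1]; save('scene',f)
c=full([(323,414),(172,303),(350,378),(266,270),(293,290),(326,268),(305,216),(342,165)],(220,190),4)  # s5: corner(+x-y) top, corner(-x-y) top, slot, caps
q,st,e=track(f,'s5',c); print(np.c_[q-c,e].round(2))
E
python3 ls.py s6
```

```text
[73.8  0.   4.6] [ 0.7 -0.4 -0.5]
[[-2.19 -1.32 10.14]
 [-0.36 -0.26  7.78]
 [-1.89 -1.06  3.9 ]
 [-1.96 -1.01  3.25]
 [-2.02 -0.87  3.37]
 [-2.13 -0.97  3.81]
 [-2.01 -1.11  2.59]
 [-1.76 -0.86 11.69]]
```

Call:
{"api": "jog_arm", "payload": {
  "rows": [
    [0.05, 0, 0, 0, 0, 0, -1],
    [0.05, 0, 0, 0, 0, 0, -1],
    [0, 0, 0, 0, 0, 0, -1]
  ]
}}

```text
time: 8.5
eef_pos: [615.7, -47.8, 12.9]
tool_rot: [0.119, 0.993, 0.0, -0.001]
wrist_force: [1.2, 1.2, -0.2]
opening: -0.2
grip_force: 0.0
```

```bash
python3 ls.py s7
```

```text
[71.5  0.   4.9] [ 1.2  1.2 -0.2]
[[-3.51  2.46 14.34]
 [-0.6  -0.48  9.96]
 [-2.77  1.03  6.7 ]
 [-1.56  0.4   8.04]
 [-1.65  0.72  7.99]
 [-1.94  0.58 11.55]
 [-1.71 -0.31  4.09]
 [-1.57 -0.54 12.05]]
```

Call:
{"api": "jog_arm", "payload": {
  "rows": [
    [-0.4, 0, 0, 0, 0, 0, -1],
    [-0.4, 0, 0, 0, 0, 0, -1],
    [0, 0, -1, 0, 0, 0, -1],
    [0, 0, -1, 0, 0, 0, -1],
    [0, 0, -1, 0, 0, 0, -1],
    [0, 1, -0.8, 0, 0, 0, -1],
    [0, 1, -0.5, 0, 0, 0, -1],
    [0, 1, 0, 0, 0, 0, -1],
    [0, 1, 0, 0, 0, 0, -1],
    [0, 1, 0, 0, 0, 0, -1]
  ]
}}

```text
time: 9.38
eef_pos: [675.4, 93.4, 143.0]
tool_rot: [0.119, 0.993, 0.0, 0.0]
wrist_force: [0.8, -0.1, 0.2]
opening: 0.3
grip_force: 0.0
```

Call:
{"api": "jog_arm", "payload": {
  "rows": [
    [0, 1, 0, 0, 0, 0, -1],
    [0, 1, 0, 0, 0, 0, -1],
    [0, 1, 0, 0, 0, 0, -1],
    [0, 1, 0, 0, 0, 0, -1],
    [0, 0, 0, 0, 0, 0, -1]
  ]
}}

```text
time: 9.8
eef_pos: [703.4, 214.0, 142.0]
tool_rot: [0.117, 0.993, 0.001, -0.0]
wrist_force: [-0.7, 0.7, -0.4]
opening: -0.0
grip_force: 0.0
```

Run:
```python
from h import *
save('top','t8');save('scene','s8')
a=cv2.imread('pics/t8.png')[185:315,265:405]; b=cv2.imread('pics/s8.png')[210:340,225:390]
cv2.imwrite('pics/m8.png',np.hstack([cv2.resize(a,None,fx=2.6,fy=2.6,interpolation=2),cv2.resize(b,None,fx=2.6,fy=2.6,interpolation=2)]))
t=np.load('t.npy'); M=np.load('M.npy'); i=[0,1,4,5,6,7,8,9,10]
q,s,e=track('t8'); print(e.round(0))
for tl in (0,.05,.1):
    p,r=fit3(q[i],M[i],(495,-20,-.24),t,tl); report(p,t); print((r**2).sum(),np.abs(r.reshape(-1,2)).max(1).round(2))
d=np.load('pics/t8.npy'); C=carr(fit3(q[i],M[i],(495,-20,-.24),t,0)[0],[[50,25,10],[50,0,10],[50,-25,10],[-50,-67,10],[-50,67,10]])
print('plate z (seated 18)',withd('top',proj('top',C).round(),d)[:,2].round(1))
```

```text
[16.  9. 24. 27. 21. 22.  9. 14. 11.  7. 15.]
pose [ 4.91268e+02 -1.82450e+01 -2.35000e-01  0.00000e+00] dL,dR (tile) [[1.5, -0.3, 0.0], [1.8, -0.3, 0.0]] dyaw 0.004
11.400521393814522 [1.59 1.66 0.36 0.44 0.88 0.5  0.2  0.26 0.64]
pose [ 4.92579e+02 -1.86900e+01 -2.33000e-01  5.00000e-02] dL,dR (tile) [[2.6, -0.2, 5.1], [3.1, -0.2, 5.1]] dyaw 0.006
5.961679040047698 [1.53 1.32 0.3  0.45 0.55 0.34 0.19 0.23 0.13]
pose [ 4.94026e+02 -1.91570e+01 -2.30000e-01  1.00000e-01] dL,dR (tile) [[3.6, -0.0, 10.3], [4.4, -0.0, 10.3]] dyaw 0.009
6.676178355459226 [1.45 1.   0.92 1.12 0.18 0.32 0.58 0.69 0.46]
plate z (seated 18) [19.1 17.7 19.2 19.6 20.5]
```

View pics/m8.png

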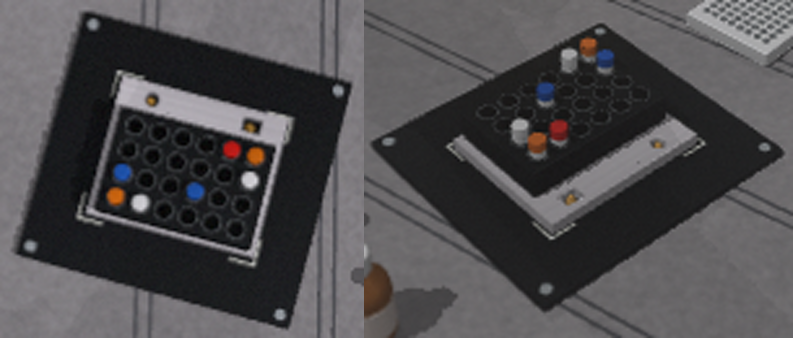

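The last picture shows the carrier inside all four marks, with a brass pin visible in each hole: in the top half at about (152,99) and (251,127). Depth puts the plate top level at about 18–20 mm, against 18 mm seated, and the hand is clear of everything.

```bash
python3 -c "
from station import bot
print(bot.hand_in())"
```

```text
the job is handed in; nothing more can be done
None
```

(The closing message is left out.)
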